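Pack the electrode-coating kit tray

ROBOT

A 7-joint arm with a two-finger parallel gripper is mounted at the origin on the work surface. World frame = base frame: x ahead of the robot, y to its left, z up, the work surface at z = 0. Lengths are in mm, angles in rad, forces in N, time in s.
With the tool pointing down it reaches from about 400 to 850 mm from the base axis. Payload 10.4 kg.
Tool frame: the origin (TCP) lies on the centre line of the jaws, within the pads' length; the fingertips stand 17 mm ahead of it and the grasp point (between the pads) lies 2 mm behind it; z points along the fingers, y is the direction in which the jaws open and shut (so a half turn about z gives the same grasp; the last joint's range is limited). The gripper opens to 87 mm and grips with 3 to 60 N. Pads are 19 mm wide; open, the fingers measure 117 mm over their backs; the gripper's body (75 mm by 190 mm) begins 51 mm behind the grasp point.
Start: joints at [-1.17, 0.332, -0.065, 1.46, 0.022, 1.35, -0.088], TCP at [257.007, 569.737, 217.176] pointing down, gripper open.
Joint ranges: [-2.6, 2.6], [-0.5, 2.12], [-1.47, 1.34], [0.16, 2.42], [-1.27, 4.41], [0.06, 2.06], [-2.6, 2.6]. Speed limits (rad/s): [2.22, 2.22, 2.79, 2.79, 3.14, 3.14, 3.14].

INTERFACE

Orientations are given as a 3x3 rotation matrix whose columns are the frame's x, y, z axes.
In Python, from cell import ctrl gives the robot as it stands. The module is installed in compiled form; this text tells all that it offers.
- The arm moves only by the tool drive_tool, never from a script. Its argument "targets" is a list of rows, each a list of 6 numbers: the shift along the world's x, y, z in mm, then the turn, a rotation vector about the world's x, y, z in rad. A call has 1 to 10 rows; each row shifts and turns the pose as measured when the row begins; what a row does not reach is not made up. A row lasts 1/10 s, in which the tool goes at most 50 mm and 8.59 degrees, less where a joint would pass 70% of its speed; a pose out of reach is approached as far as the arm can. A call with a gripper value outside its range is refused whole. "claw" is the closure, from 0 (fully open) to 1 (shut), set as the call begins (left out, the last holds). The fingers move at their own pace and stop on an object; the grip force is fixed at half the most. Time passes only in rows, so rows that do not move let the fingers close. It gives the time, the measured TCP pose, the force and the opening at its end, in the units of the state.
- ctrl.read_state(): the state, without advancing time (a new reading comes with each control period).
- ctrl.read_camera(name): name is "scene" or "top"; returns a dict with "img" (480x640x3 uint8, red, green, blue), "K" (3x3 intrinsics, pixels), "R" (3x3) and "t" (3): a world point X has camera coordinates R X + t. Camera axes: x right, y down, z forward; pixel columns grow to the right and rows downward; lengths in mm; the calibration is good to about 2 mm. A picture is of the moment at which its call begins. There is no depth.
- ctrl.hand_in(): hands the job in, once; it reports no verdict.
Trained networks look in a picture, given as the dict that the camera call returned (one of the last four; its "shot" number tells which), for a name from the list of things; names that differ only in an ending like _2 or _b are one class to them, and where a whole thing is asked for, a point or a joint stands for the part that bears it (a point fixed in the world has none). Each returns a list of dicts, best first, with "confidence" (0 to 1); they miss things now and then, are a little off and sometimes report something else, mostly with a low value. They report only what shows in the picture. A call takes as long as a camera call. They do not tell look-alikes from the thing itself.
- ctrl.spot_in(target, picture): "point" ([column, row] in pixels, amid what is visible of it).
- ctrl.outline_of(target, picture): "mask" (480x640 bool, what is visible of it) and "point" ([column, row] in pixels, amid what is visible of it).
The state is a dict: "clock": time; "joint_pos": joint angles; "qvel": joint speeds; "joint_efforts": joint torques, N m; "ee_pos": TCP position; "tcp_rot": TCP orientation; "force": force on the tool from outside, world axes, zero at the start; "moment": the same for the moment, N m; "gripper_width": finger opening in mm.
Only numpy, scipy, OpenCV 4.12 (cv2) and the standard library are available. Lean on these libraries where they do the work, as an engineer would, in place of code of your own. Each camera call takes 0.05 s, during which the arm holds its last target. There are 200 camera calls.

TASK

Pack the kit tray: take the tabbed aluminium plate, which stands on edge in the white rack, and lay it flat in its pocket with its tab through the opening in the pocket's end wall, and lay the black-handled spatula flat in its own compartment with the blade in the wide end. Both must lie fully down on the tray's floor; leave the brush, the jar and the beaker where they are.

Things in the scene. Friction and masses are not known exactly. Their poses are not given: they have to be found in the camera images.
- tray: Grey kit tray fixed to the bench, 240 x 172 mm (x, y), yaw varies. Origin: centre of underside. Floor 4 mm thick; all walls 10 mm high above the floor (top 14 mm over the bench), 5 mm thick. Lanes along x: brush at y -81 to -37 mm, spatula at y -32 to 8, plate pocket at y 13 to 81; beyond the pocket's -x end a small compartment with four coin cells.
- plate_pocket (a point): Centre of the plate pocket's floor, tray axes. Pocket 118 (x) x 68 mm (y). Its +x end wall is open from y = -4 to +34 mm of this point, into a 32 mm long bay for the tab. So the plate lies flat only with the tab pointing to the tray's +x and on its +y side; the long edge away from the tab then lies along the pocket's -y wall (at y = -34 mm).
- spatula_bed (a point): Floor point on the centre line of the spatula's compartment, tray axes: spatula_grip comes to lie above it. The lane is 24 mm wide (handle) from x = -110 to +40 mm of this point, then 40 mm wide (blade) for 80 mm to the tray's +x outer wall. In place, the spatula's x points along the tray's x.
- plate_mid (a point): Centre of the panel of the loose aluminium plate (about 110 g): 110 long (own x) x 60 (own z) x 6 mm thick (own y). At the start it stands on a long edge, own z up, in the rack. A 24 x 24 mm tab of the same thickness sticks out of its +x end, 34 to 58 mm above the standing edge.
- plate_tab (a point): Centre of the plate's tab: 65 mm along +x and 16 mm along +z from plate_mid.
- rack: White slotted rack fixed to the bench, 130 x 70 mm, yaw varies, origin centre of underside. Four ribs along x, tops 20 mm over the bench. The plate stands in the middle slot (8 mm wide, floor 4 mm over the bench), long axis along the rack's x, tab to the rack's +x, top edge 64 mm over the bench.
- spatula_grip (a point): Balance point of the loose spatula (about 60 g), half-way up its handle, 8.5 mm over its underside. Own x to the blade, z up. Black handle 12 wide x 17 mm high, from x = -82 to +28 mm of this point; then a 20 mm neck 10 wide, 6 high; then a steel blade 60 x 30 x 4 mm. Starts flat on the bench, any of a range of yaws.
- blade (a point): Centre of the spatula's blade, 78 mm along +x from spatula_grip, 2 mm over the underside.
- brush_mid (a point): Bystander: flat brush with wooden handle, 185 x 30 x 8 mm, already lying in the tray's -y lane; leave it. Point near its middle, 4 mm up, axes: x towards the bristles.
- jar: Bystander: loose jar with black lid, diameter 56 mm, 60 mm high, origin centre of underside.
- beaker: Bystander: loose glass beaker, diameter 56 mm, 60 mm high, origin centre of underside.
Not all that is in view belongs to the job. Of the things that look like the part that bears plate_mid, take the one that is farthest to the robot's right at the start.

How it is judged:
By the outcome, as a careful person would: the job done as asked, in the order asked, and still so for the second after the job is handed in, with the robot touching nothing.
It also fails if it takes over 67 s, if anything falls off the work surface, if the arm or the gripper's body presses on something with over 40 N, if the wrist force passes 120 N, or if a joint passes its speed limit or range.

## Working session

There is one attempt and no reset: what is moved stays moved. The work goes in short steps, Python scripts to look and compute and a tool call to move; the robot and the scene stay as the last step left them, time stands still between calls to the robot, and variables do not carry over. Pictures are saved under pics/ and viewed, about 8 in all and at most 12, crops included, and the job is handed in when it is done.

Besides the shell and the picture viewer there is one more tool, called after "Request:" by a JSON object that holds its "name" and its "arguments", one argument or row to a line. drive_tool: Moves the arm, as the interface text tells. Its arguments: {"type":"object","properties":{"targets":{"type":"array"},"claw":{"type":"number"}},"required":["targets"]}

```bash
mkdir -p pics
cat > h.py <<'E'
import numpy as np, cv2
from cell import ctrl
def save(p,n): cv2.imwrite(f'pics/{n}.png',p['img'][:,:,::-1])
def proj(p,X):
    c=np.asarray(X,float).reshape(-1,3)@np.array(p['R']).T+np.array(p['t']); u=c@np.array(p['K']).T
    return u[:,:2]/u[:,2:]
def ray(p,uv,z):
    d=np.array(p['R']).T@np.linalg.solve(np.array(p['K']),[uv[0],uv[1],1.]); o=-np.array(p['R']).T@np.array(p['t'])
    return o+d*(z-o[2])/d[2]
def tri(p,q,u,v):
    L=[]
    for c,x in((p,u),(q,v)):
        L.append((np.hstack([c['R'],np.reshape(c['t'],(3,1))]),x))
    M=[np.array(c['K'])@m for c,(m,_) in zip((p,q),L)]
    X=cv2.triangulatePoints(M[0],M[1],np.array(u,float).reshape(2,1),np.array(v,float).reshape(2,1)).ravel()
    return X[:3]/X[3]
E
python3 - <<'E'
from h import *
s=ctrl.read_state(); print(s['clock'],s['ee_pos'],s['tcp_rot'],s['gripper_width'])
for n in('scene','top'):
    p=ctrl.read_camera(n); save(p,n+'0')
    print(n,-np.array(p['R']).T@p['t'], np.array(p['R'])[2], p['K'][0][0])
    for t in('tray','plate_mid','rack','spatula_grip','blade','plate_tab','plate_pocket','spatula_bed','brush_mid','jar','beaker'):
        for d in ctrl.spot_in(t,p):
            if d['confidence']>.2: print(t,np.round(d['point']),round(d['confidence'],2),np.round(ray(p,d['point'],10)))
E
```

```text
0.0 [256.84123603 569.34794485 216.35455819] [[-9.11552132e-01  4.11184170e-01 -5.38026615e-04]
 [ 4.11184519e-01  9.11551200e-01 -1.30424838e-03]
 [-4.58474829e-05 -1.41011861e-03 -9.99999005e-01]] 87.12901136662622
scene [1119.89838491   92.17261918  705.58945249] [-0.63202145 -0.14820197 -0.76064779] 468.8510943417823
tray [472. 252.] 0.64 [534. 218.  10.]
tray [434. 245.] 0.26 [532. 148.  10.]
plate_mid [223. 364.] 0.96 [ 841. -160.   10.]
plate_mid [283. 141.] 0.63 [ 284. -222.   10.]
plate_mid [204. 190.] 0.56 [ 476. -344.   10.]
rack [212. 202.] 0.91 [ 508. -312.   10.]
rack [473. 252.] 0.73 [536. 221.  10.]
rack [316. 223.] 0.62 [521. -85.  10.]
spatula_grip [315. 222.] 0.88 [520. -87.  10.]
spatula_grip [474. 252.] 0.32 [535. 222.  10.]
blade [315. 223.] 0.83 [521. -87.  10.]
plate_tab [220. 363.] 0.9 [ 840. -166.   10.]
plate_tab [281. 144.] 0.77 [ 296. -224.   10.]
spatula_bed [472. 250.] 0.56 [531. 218.  10.]
spatula_bed [317. 224.] 0.47 [525. -83.  10.]
brush_mid [434. 248.] 0.62 [540. 149.  10.]
jar [205. 280.] 0.67 [ 695. -251.   10.]
jar [316. 227.] 0.52 [531. -83.  10.]
beaker [304. 309.] 0.62 [719. -60.  10.]
top [ 464.61715509  -29.15457624 1055.38366283] [ 0.11473503 -0.00581986 -0.99337908] 440.55146349336604
tray [213. 269.] 0.83 [512. 225.  10.]
plate_mid [448. 269.] 0.74 [ 498. -333.   10.]
plate_mid [367. 127.] 0.74 [ 852. -151.   10.]
plate_mid [404. 181.] 0.44 [ 714. -237.   10.]
rack [441. 276.] 0.72 [ 484. -314.   10.]
spatula_grip [342. 272.] 0.86 [497. -80.  10.]
blade [344. 267.] 0.86 [510. -86.  10.]
plate_tab [446. 274.] 0.83 [ 489. -327.   10.]
plate_tab [402. 355.] 0.78 [ 304. -215.   10.]
plate_tab [367. 129.] 0.68 [ 847. -153.   10.]
plate_pocket [210. 268.] 0.6 [514. 231.  10.]
spatula_bed [216. 268.] 0.73 [514. 219.  10.]
brush_mid [243. 264.] 0.9 [521. 154.  10.]
jar [401. 182.] 0.55 [ 712. -229.   10.]
beaker [327. 168.] 0.72 [750. -50.  10.]
```

View pics/scene0.png

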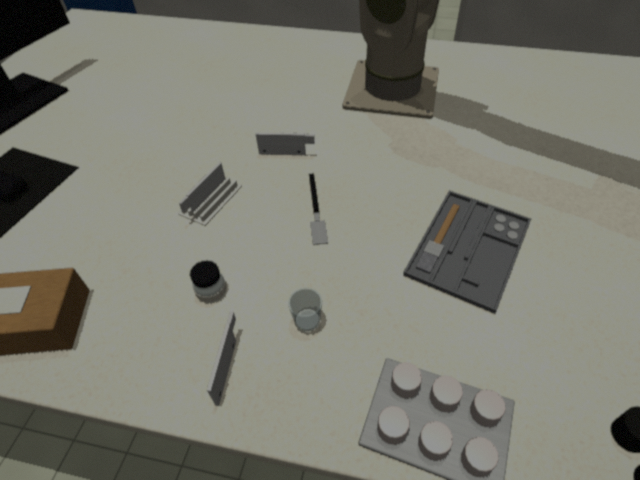

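View pics/top0.png

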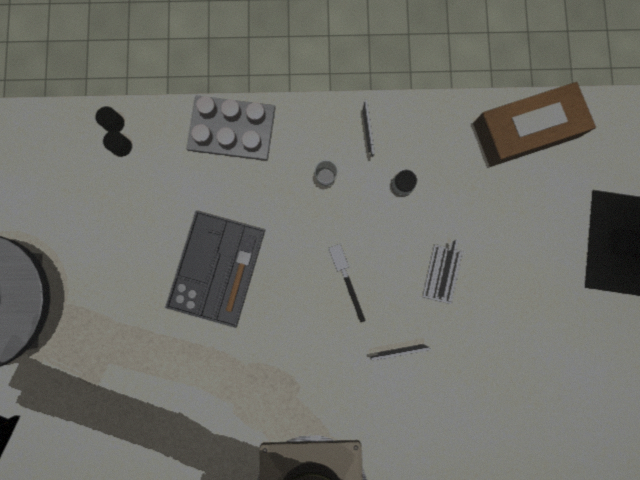

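The top view shows the tray at about (215,268), the spatula at (347,283) and the rack with its plate at (442,272). Of the three plates, the one in the rack is farthest right (y≈-330). Next I'll fit geometric models to the outlines in both views.

```bash
cat > fit.py <<'E'
from h import *
from scipy.optimize import minimize
def box(x0,x1,y0,y1,z0,z1): return np.array([[x,y,z] for x in(x0,x1) for y in(y0,y1) for z in(z0,z1)],float)
MOD={'tray':[box(-120,120,-86,86,0,14)],'rack':[box(-65,65,-35,35,0,4)]+[box(-65,65,y-.1,y+.1,0,20) for y in(-34,34)],
'plate':[box(-55,55,-3,3,-30,30),box(53,77,-3,3,4,28)],
'spat':[box(-82,28,-6,6,-8.5,8.5),box(28,48,-5,5,-8.5,-2.5),box(48,108,-15,15,-8.5,-4.5)]}
def world(v,q):
    x,y,z,a=q; c,s=np.cos(a),np.sin(a)
    return v@np.array([[c,-s,0],[s,c,0],[0,0,1]]).T+[x,y,z]
def render(p,name,q,k=4):
    m=np.zeros((480*k,640*k),np.uint8)
    for b in MOD[name]:
        h=cv2.convexHull((proj(p,world(b,q))*k+(k-1)/2).astype(np.float32)); cv2.fillConvexPoly(m,np.round(h*16).astype(np.int32),255,shift=4)
    return cv2.resize(m,(640,480),interpolation=cv2.INTER_AREA)/255.
def fit(name,views,q0,fixz=None):
    f=lambda d:sum(np.abs(render(p,name,q0+d*[1,1,1,.02])-m).sum()/m.sum() for p,m in views)
    if fixz is not None:
        g=f; f=lambda d:g(np.array([d[0],d[1],0,d[2]]))
    n=4 if fixz is None else 3
    S=np.vstack([np.zeros(n),np.eye(n)*8])
    r=minimize(f,np.zeros(n),method='Nelder-Mead',options=dict(initial_simplex=S,xatol=.05,fatol=1e-5,maxiter=250))
    r2=minimize(f,r.x,method='Nelder-Mead',options=dict(initial_simplex=r.x+np.vstack([np.zeros(n),-np.eye(n)*4]),xatol=.05,fatol=1e-5,maxiter=200))
    d=r2.x if n==4 else np.array([r2.x[0],r2.x[1],0,r2.x[2]])
    return q0+d*[1,1,1,.02],r2.fun
E
python3 - <<'E'
from fit import *
import pickle
P={n:ctrl.read_camera(n) for n in('scene','top')}
init={'tray':(512,222,0,-.29),'rack':(490,-318,0,-.17),'plate':(490,-325,34,-.17),'spat':(478,-74,8.5,.35)}
cls={'tray':'tray','rack':'rack','plate':'plate_mid','spat':'spatula_grip'}
V={}
for o in init:
    V[o]=[]
    for n,p in P.items():
        best=None
        c=proj(p,[init[o][:3]])[0]
        for d in ctrl.outline_of(cls[o],p):
            e=np.hypot(*(np.array(d['point'])-c))
            if best is None or e<best[0]: best=(e,d)
        if best: print(o,n,np.round(best[0]),round(best[1]['confidence'],2),best[1]['mask'].sum()); V[o].append((p,best[1]['mask'].astype(float)))
    q0=np.array(init[o],float)
    q,f=fit(o,V[o],q0); print(' free',np.round(q,3),round(f,3))
    for v in V[o]: qq,ff=fit(o,[v],q0,1); print('  single fixz',np.round(qq,3),round(ff,3))
pickle.dump((P,V),open('v.pkl','wb'))
# montage
out=[]
for n,cs in(('top',((215,268),(347,283),(442,272))),('scene',((470,250),(316,210),(212,195)))):
    out.append(np.hstack([cv2.resize(P[n]['img'][c[1]-65:c[1]+65,c[0]-65:c[0]+65,::-1],(266,266),interpolation=cv2.INTER_CUBIC) for c in cs]))
cv2.imwrite('pics/m1.png',np.clip(np.vstack(out).astype(float)*1.3,0,255))
E
```

```text
tray scene 4.0 0.57 8585
tray top 3.0 0.88 6594
 free [ 5.15579e+02  2.15750e+02 -7.96000e-01 -2.94000e-01] 0.288
  single fixz [ 5.16418e+02  2.13983e+02  0.00000e+00 -2.95000e-01] 0.114
  single fixz [ 5.15388e+02  2.18283e+02  0.00000e+00 -2.94000e-01] 0.15
rack scene 5.0 0.64 1053
rack top 2.0 0.6 1234
 free [ 4.90012e+02 -3.19903e+02 -2.62100e+00 -2.38000e-01] 1.17
  single fixz [ 4.92165e+02 -3.18995e+02  0.00000e+00 -1.48000e-01] 0.744
  single fixz [ 4.90053e+02 -3.17907e+02  0.00000e+00 -2.92000e-01] 0.419
plate scene 6.0 0.8 846
plate top 5.0 0.84 370
 free [ 4.91645e+02 -3.22952e+02  3.36050e+01 -2.51000e-01] 0.825
  single fixz [ 4.90160e+02 -3.24588e+02  3.40000e+01 -2.11000e-01] 0.36
  single fixz [ 4.91764e+02 -3.20412e+02  3.40000e+01 -2.95000e-01] 0.43
spat scene 18.0 0.63 614
spat top 11.0 0.72 620
 free [ 4.59503e+02 -1.01757e+02  1.30200e+00  3.37000e-01] 0.473
  single fixz [ 4.59560e+02 -1.04166e+02  8.50000e+00  3.37000e-01] 0.141
  single fixz [ 4.60105e+02 -9.95410e+01  8.50000e+00  3.39000e-01] 0.088[ WARN:0@45.186] global loadsave.cpp:1063 imwrite_ Unsupported depth image for selected encoder is fallbacked to CV_8U.
```

View pics/m1.png

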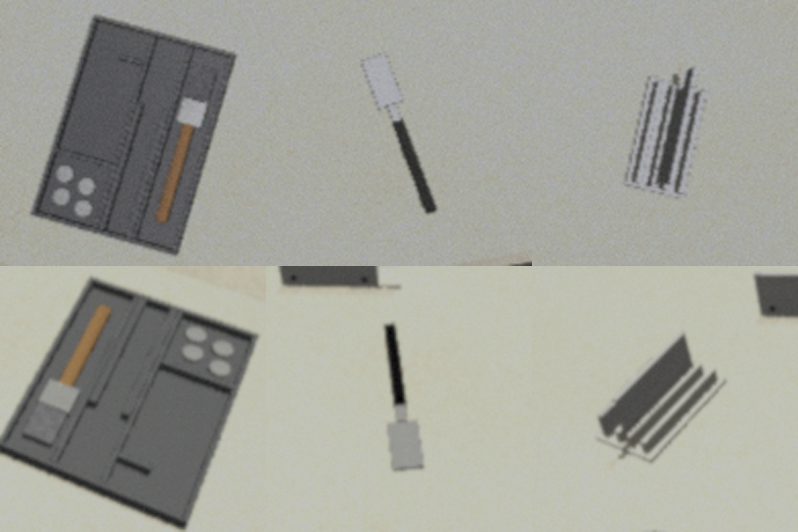

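The two views differ by a steady 4 mm in y, so relative positions are good. The rack and plate yaw is still poor, so I'm zooming in with the model overlaid.

```bash
python3 - <<'E' 2>/dev/null
from fit import *
import pickle
P,V=pickle.load(open('v.pkl','rb'))
out=[]
for n,(cx,cy),q,r in(('top',(445,270),(491.8,-320.4,34,-.22),(490,-318,0,-.22)),('scene',(210,195),(490.2,-324.6,34,-.22),(492.2,-319-3,0,-.22))):
    p=P[n];k=8;w=50;h=36
    c=cv2.resize(p['img'][cy-h:cy+h,cx-w:cx+w,::-1],None,fx=k,fy=k,interpolation=cv2.INTER_CUBIC)
    c=np.clip(c.astype(float)*1.3,0,255).astype(np.uint8); a=c.copy()
    for name,qq,col in(('plate',q,(0,0,255)),('rack',r,(0,160,0))):
        for b in MOD[name]:
            hh=cv2.convexHull(((proj(p,world(b,qq))-[cx-w,cy-h]+.5)*k).astype(np.float32)); cv2.polylines(a,[hh.astype(np.int32)],True,col,1)
    out.append(np.hstack([cv2.resize(c,(400,288)),cv2.resize(a,(400,288),interpolation=cv2.INTER_AREA)]))
cv2.imwrite('pics/m2.png',np.vstack(out))
E
```

```text
(no output)
```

View pics/m2.png

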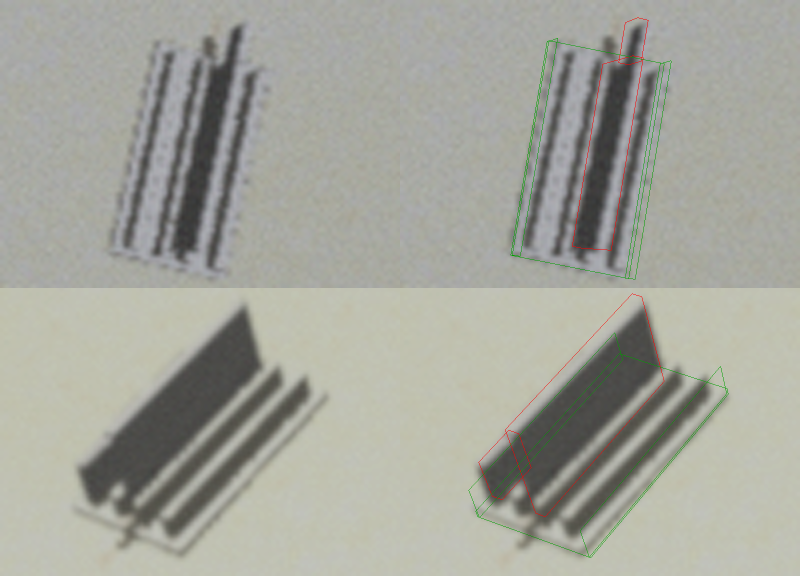

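The tab is at the rack's +x end, and both views place the rack centre near (491,-320) with yaw about -0.225. I'm moving towards the plate now.

Request:
{"name": "drive_tool", "arguments": {
  "targets": [
    [35, -31, 0, 0, 0, 0.02],
    [35, -31, 0, 0, 0, 0.02],
    [35, -31, 0, 0, 0, 0.02],
    [35, -31, 0, 0, 0, 0.02],
    [35, -31, 0, 0, 0, 0.02],
    [35, -31, 0, 0, 0, 0.02],
    [35, -31, 0, 0, 0, 0.02],
    [10, -45, 0, 0, 0, 0.02],
    [10, -45, 0, 0, 0, 0.02],
    [10, -45, 0, 0, 0, 0.02]
  ],
  "claw": 0
}}

```text
clock: 2.7
ee_pos: [534.8, 209.9, 216.7]
tcp_rot: [[-0.98, 0.2, -0.002], [0.2, 0.98, 0.003], [0.003, 0.002, -1.0]]
force: [0.6, 0.5, 1.0]
gripper_width: 87.1
```

Request:
{"name": "drive_tool", "arguments": {
  "targets": [
    [5, -48, 0, 0, 0, 0],
    [5, -48, 0, 0, 0, 0],
    [5, -48, 0, 0, 0, 0],
    [0, -48, 0, 0, 0, 0],
    [0, -48, 0, 0, 0, 0],
    [0, -48, 0, 0, 0, 0],
    [-5, -48, 0, 0, 0, 0],
    [-10, -48, 0, 0, 0, 0],
    [-10, -48, 0, 0, 0, 0],
    [-10, -48, 0, 0, 0, 0]
  ]
}}

```text
clock: 3.7
ee_pos: [514.0, -285.7, 218.8]
tcp_rot: [[-0.98, 0.197, 0.004], [0.197, 0.98, 0.004], [-0.003, 0.004, -1.0]]
force: [1.3, -0.2, 0.3]
gripper_width: 87.1
```

Request:
{"name": "drive_tool", "arguments": {
  "targets": [
    [-10, -18, -40, 0, 0, -0.025],
    [-9, -17, -40, 0, 0, 0],
    [0, 0, -40, 0, 0, 0],
    [0, 0, 0, 0, 0, 0]
  ]
}}

```text
clock: 4.1
ee_pos: [490.4, -332.1, 97.7]
tcp_rot: [[-0.972, 0.235, 0.008], [0.235, 0.972, -0.002], [-0.008, -0.0, -1.0]]
force: [-0.6, 0.3, -0.5]
gripper_width: 87.1
```

```bash
python3 - <<'E' 2>/dev/null
from fit import *
s=ctrl.read_state(); print(s['clock'],s['ee_pos'],s['tcp_rot'][:,1],s['force'])
T=np.array(s['ee_pos']);R=np.array(s['tcp_rot']); out=[]
for n in('scene','top'):
    p=ctrl.read_camera(n)
    pts=proj(p,[T,T+R@[0,43.5,17],T+R@[0,-43.5,17],T+R@[0,58.5,17],T+R@[0,-58.5,17]])
    c=np.round(pts[0]).astype(int);w=60;h=45;k=6
    x0=c[0]-w;y0=c[1]-h
    a=cv2.resize(p['img'][y0:y0+2*h,x0:x0+2*w,::-1],None,fx=k,fy=k,interpolation=cv2.INTER_CUBIC)
    a=np.clip(a.astype(float)*1.3,0,255).astype(np.uint8)
    for u in pts: cv2.drawMarker(a,tuple(int(v) for v in (u-[x0,y0]+.5)*k),(0,0,255),0,12,1)
    out.append(cv2.resize(a,(400,300)))
cv2.imwrite('pics/m3.png',np.hstack(out))
E
```

```text
4.1 [ 490.36123865 -332.08410239   97.74286272] [ 2.34864693e-01  9.72028014e-01 -3.41035423e-04] [-0.58250657  0.31812514 -0.4879366 ]
```

View pics/m3.png

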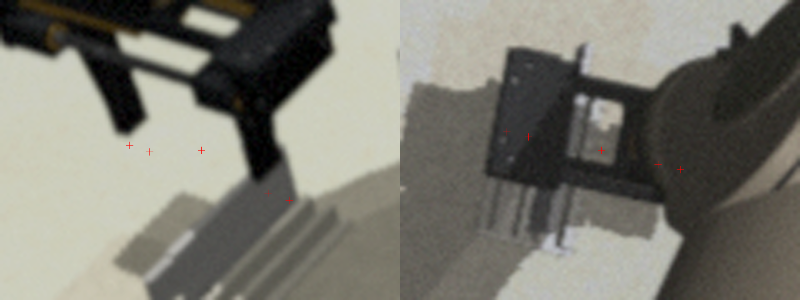

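```bash
python3 - <<'E' 2>/dev/null
from fit import *
for i in range(3):
    s=ctrl.read_state(); print(s['clock'],np.round(s['ee_pos'],1),np.round(s['tcp_rot'][:,1],3),np.round(s['force'],1),np.round(s['qvel'],3)); ctrl.read_camera('top')
E
```

```text
4.2 [ 493.2 -333.8  103.2] [ 0.235  0.972 -0.002] [ 0.  -0.8  0.5] [-0.014 -0.032  0.001 -0.04  -0.     0.007 -0.002]
4.25 [ 494.3 -333.9  104.4] [ 0.234  0.972 -0.003] [ 0.7 -1.2  0.8] [-0.008 -0.017 -0.001 -0.017 -0.005 -0.004  0.   ]
4.3 [ 494.9 -333.8  104.9] [ 0.233  0.972 -0.003] [-0.5  0.7  0.8] [-0.006 -0.007 -0.003 -0.002 -0.002 -0.005  0.003]
```

Request:
{"name": "drive_tool", "arguments": {
  "targets": [
    [0, 0, 0, 0, 0, 0],
    [0, 0, 0, 0, 0, 0]
  ]
}}

```text
clock: 4.55
ee_pos: [497.2, -333.5, 108.1]
tcp_rot: [[-0.973, 0.231, 0.023], [0.231, 0.973, -0.008], [-0.024, -0.003, -1.0]]
force: [0.2, -0.1, 0.1]
gripper_width: 86.9
```

```bash
cat > go.py <<'E'
import sys
from h import *
from scipy.spatial.transform import Rotation as Ro
# go.py x y z yaw tilt : yaw of part x-axis (tool x = -part x); tilt = lean of tool back towards part +y
def Rdes(yaw,tilt):
    c,s=np.cos(yaw),np.sin(yaw); ax=np.array([c,s,0])
    R0=np.array([[-c,-s,0],[-s,c,0],[0,0,-1]]).astype(float)
    return Ro.from_rotvec(-tilt*ax).as_matrix()@R0
if __name__=='__main__':
    x,y,z,yaw,tilt=map(float,sys.argv[1:6])
    s=ctrl.read_state(); R=np.array(s['tcp_rot'])
    print('t',s['clock'],'pos',np.round(s['ee_pos'],1),'F',np.round(s['force'],1),'w',round(s['gripper_width'],1),'q',np.round(s['joint_pos'],2))
    print('shift',np.round(np.array([x,y,z])-s['ee_pos'],1),'turn',np.round(Ro.from_matrix(Rdes(yaw,tilt)@R.T).as_rotvec(),3))
E
python3 go.py 495 -321 90 -.225 0
```

```text
t 4.55 pos [ 497.2 -333.5  108.1] F [ 0.2 -0.1  0.1] w 86.9 q [ 0.1   0.36  0.51  1.71 -0.2   1.09  2.01]
shift [ -2.2  12.5 -18.1] turn [0.008 0.023 0.008]
```

Request:
{"name": "drive_tool", "arguments": {
  "targets": [
    [-1, 6, -9, 0.004, 0.012, 0.004],
    [-1, 6, -9, 0.004, 0.011, 0.004],
    [0, 0, 0, 0, 0, 0]
  ]
}}

```text
clock: 4.85
ee_pos: [496.0, -319.9, 89.9]
tcp_rot: [[-0.975, 0.221, 0.0], [0.221, 0.975, 0.0], [-0.0, 0.0, -1.0]]
force: [0.0, -0.5, -1.0]
gripper_width: 87.0
```

```bash
python3 go.py 495 -321 50 -.225 0; python3 - <<'E' 2>/dev/null
from fit import *
out=[]
for n in('scene','top'):
    s=ctrl.read_state();T=np.array(s['ee_pos']);R=np.array(s['tcp_rot'])
    p=ctrl.read_camera(n)
    pts=proj(p,[T,T+R@[0,43.5,17],T+R@[0,-43.5,17],T+R@[0,58.5,17],T+R@[0,-58.5,17]])
    c=np.round(pts[0]).astype(int);w=40;h=30;k=10
    x0=c[0]-w;y0=c[1]-h
    a=cv2.resize(p['img'][y0:y0+2*h,x0:x0+2*w,::-1],None,fx=k,fy=k,interpolation=cv2.INTER_CUBIC)
    a=np.clip(a.astype(float)*1.3,0,255).astype(np.uint8)
    for u in pts: cv2.drawMarker(a,tuple(int(v) for v in (u-[x0,y0]+.5)*k),(0,0,255),0,14,2)
    out.append(cv2.resize(a,(400,300)))
cv2.imwrite('pics/m4.png',np.hstack(out))
E
```

```text
t 4.85 pos [ 496.  -319.9   89.9] F [ 0.  -0.5 -1. ] w 87.0 q [ 0.09  0.38  0.5   1.73 -0.2   1.08  2.  ]
shift [ -1.   -1.1 -39.9] turn [-0.     0.    -0.002]
```

View pics/m4.png

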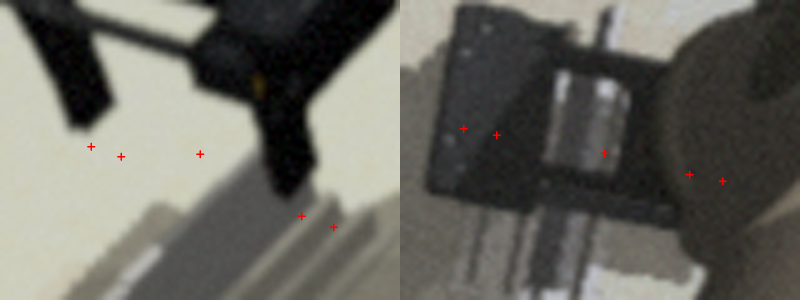

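The jaws straddle the plate. The scene view puts the fingertips several pixels off the reported pose, so I'll close in steps and watch the force.

Request:
{"name": "drive_tool", "arguments": {
  "targets": [
    [-1, -1, -12, 0, 0, 0],
    [0, 0, -12, 0, 0, 0],
    [0, 0, -11, 0, 0, 0],
    [0, 0, 0, 0, 0, 0]
  ]
}}

```text
clock: 5.35
ee_pos: [494.4, -322.6, 52.4]
tcp_rot: [[-0.975, 0.223, 0.001], [0.223, 0.975, -0.001], [-0.001, -0.001, -1.0]]
force: [0.8, 0.1, 0.2]
gripper_width: 87.0
```

Request:
{"name": "drive_tool", "arguments": {
  "targets": [
    [0, 0, 0, 0, 0, 0],
    [0, 0, 0, 0, 0, 0],
    [0, 0, 0, 0, 0, 0],
    [0, 0, 0, 0, 0, 0]
  ],
  "claw": 0.65
}}

```text
clock: 5.75
ee_pos: [494.4, -323.0, 52.5]
tcp_rot: [[-0.975, 0.224, 0.001], [0.224, 0.975, -0.001], [-0.001, -0.001, -1.0]]
force: [0.2, -1.0, 0.6]
gripper_width: 63.1
```

```bash
python3 go.py 495 -321 50 -.225 0
```

```text
t 5.75 pos [ 494.4 -323.    52.5] F [ 0.2 -1.   0.6] w 63.1 q [ 0.11  0.43  0.48  1.76 -0.23  1.01  2.02]
shift [ 0.6  2.  -2.5] turn [0.001 0.001 0.001]
```

Request:
{"name": "drive_tool", "arguments": {
  "targets": [
    [0, 2, -2, 0, 0, 0],
    [0, 0, 0, 0, 0, 0],
    [0, 0, 0, 0, 0, 0],
    [0, 0, 0, 0, 0, 0],
    [0, 0, 0, 0, 0, 0],
    [0, 0, 0, 0, 0, 0]
  ],
  "claw": 0.76
}}

```text
clock: 6.35
ee_pos: [494.9, -320.9, 51.2]
tcp_rot: [[-0.975, 0.224, 0.002], [0.224, 0.975, -0.002], [-0.003, -0.001, -1.0]]
force: [-0.5, -0.2, -0.2]
gripper_width: 22.3
```

```bash
python3 go.py 495 -321 50 -.225 0;python3 - <<'E' 2>/dev/null
from fit import *
out=[]
for n in('scene','top'):
    s=ctrl.read_state();T=np.array(s['ee_pos']);R=np.array(s['tcp_rot']);g=s['gripper_width']/2
    p=ctrl.read_camera(n)
    pts=proj(p,[T,T+R@[0,g,17],T+R@[0,-g,17],T+R@[0,g+15,17],T+R@[0,-g-15,17]])
    c=np.round(pts[0]).astype(int);w=40;h=30;k=10
    x0=c[0]-w;y0=c[1]-h
    a=cv2.resize(p['img'][y0:y0+2*h,x0:x0+2*w,::-1],None,fx=k,fy=k,interpolation=cv2.INTER_CUBIC)
    a=np.clip(a.astype(float)*1.3,0,255).astype(np.uint8)
    for u in pts: cv2.drawMarker(a,tuple(int(v) for v in (u-[x0,y0]+.5)*k),(0,0,255),0,14,2)
    out.append(cv2.resize(a,(400,300)))
cv2.imwrite('pics/m5.png',np.hstack(out))
E
```

```text
t 6.35 pos [ 494.9 -320.9   51.2] F [-0.5 -0.2 -0.2] w 22.3 q [ 0.11  0.43  0.48  1.76 -0.23  1.    2.02]
shift [ 0.1 -0.1 -1.2] turn [0.002 0.002 0.   ]
```

View pics/m5.png

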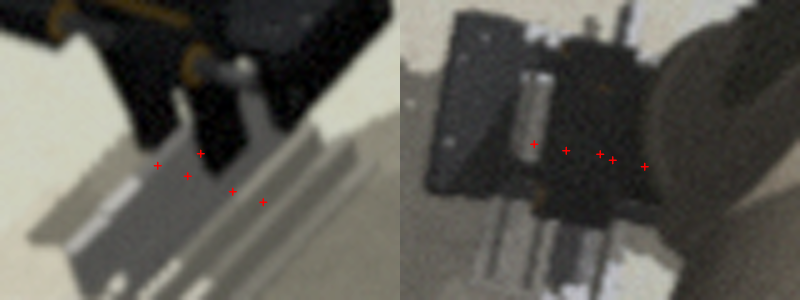

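Request:
{"name": "drive_tool", "arguments": {
  "targets": [
    [0, 0, 0, 0, 0, 0],
    [0, 0, 0, 0, 0, 0],
    [0, 0, 0, 0, 0, 0],
    [0, 0, 0, 0, 0, 0]
  ],
  "claw": 0.88
}}

```text
clock: 6.85
ee_pos: [494.9, -321.0, 51.2]
tcp_rot: [[-0.975, 0.224, 0.002], [0.224, 0.975, -0.002], [-0.003, -0.001, -1.0]]
force: [-0.0, -0.4, 0.5]
gripper_width: 10.8
```

Request:
{"name": "drive_tool", "arguments": {
  "targets": [
    [0, 0, 0, 0, 0, 0],
    [0, 0, 0, 0, 0, 0],
    [0, 0, 0, 0, 0, 0],
    [0, 0, 0, 0, 0, 0]
  ],
  "claw": 1
}}

```text
clock: 7.25
ee_pos: [494.6, -322.1, 51.2]
tcp_rot: [[-0.974, 0.225, 0.003], [0.225, 0.974, -0.003], [-0.003, -0.002, -1.0]]
force: [-0.1, -0.7, -0.4]
gripper_width: 5.5
```

```bash
python3 go.py 495 -321 50 -.225 0
```

```text
t 7.25 pos [ 494.6 -322.1   51.2] F [-0.1 -0.7 -0.4] w 5.5 q [ 0.11  0.43  0.48  1.76 -0.23  1.    2.02]
shift [ 0.4  1.1 -1.2] turn [0.003 0.003 0.002]
```

Gripped with about 1 mm of self-centring. Lifting, then carrying to the tray and tilting on the way.

Request:
{"name": "drive_tool", "arguments": {
  "targets": [
    [0, 0, 12, 0, 0, 0],
    [0, 0, 20, 0, 0, 0],
    [0, 0, 25, 0, 0, 0],
    [0, 0, 30, 0, 0, 0],
    [0, 5, 20, 0, 0, 0],
    [2, 20, 10, 0, 0, 0],
    [4, 40, 0, 0, 0, -0.01],
    [4, 40, 0, 0, 0, -0.01],
    [4, 40, 0, 0, 0, -0.01],
    [4, 40, 0, 0, 0, -0.01]
  ]
}}

```text
clock: 8.25
ee_pos: [508.8, -135.6, 180.3]
tcp_rot: [[-0.962, 0.274, 0.003], [0.274, 0.962, -0.003], [-0.004, -0.002, -1.0]]
force: [0.3, -0.4, -1.8]
gripper_width: 5.4
```

Request:
{"name": "drive_tool", "arguments": {
  "targets": [
    [4, 40, 0, 0, 0, -0.01],
    [4, 40, 0, 0, 0, -0.01],
    [4, 40, 0, -0.05, 0.015, 0],
    [4, 40, 0, -0.06, 0.018, 0],
    [4, 40, 0, -0.06, 0.018, 0],
    [4, 40, 0, -0.06, 0.018, 0],
    [4, 40, 0, -0.06, 0.018, 0],
    [4, 35, 0, -0.06, 0.018, 0],
    [3, 25, 0, -0.06, 0.018, 0],
    [0, 15, 0, -0.06, 0.018, 0]
  ]
}}

```text
clock: 9.25
ee_pos: [541.6, 237.4, 192.6]
tcp_rot: [[-0.957, 0.263, -0.121], [0.288, 0.837, -0.466], [-0.021, -0.481, -0.877]]
force: [0.1, -1.4, -0.7]
gripper_width: 5.4
```

```bash
python3 go.py 550.5 252.5 110 -.294 .61
```

```text
t 9.25 pos [541.6 237.4 192.6] F [ 0.1 -1.4 -0.7] w 5.4 q [-0.78  0.56  0.16  1.3   0.23  1.68  0.63]
shift [  8.9  15.1 -82.6] turn [-0.098  0.051 -0.003]
```

Request:
{"name": "drive_tool", "arguments": {
  "targets": [
    [2, 2, -25, -0.05, 0.025, 0],
    [2, 4, -25, -0.045, 0.025, 0],
    [1, 3, -15, 0, 0, 0],
    [0, 0, 0, 0, 0, 0],
    [0, 0, 0, 0, 0, 0]
  ]
}}

```text
clock: 9.75
ee_pos: [545.2, 253.8, 127.6]
tcp_rot: [[-0.96, 0.23, -0.16], [0.28, 0.788, -0.548], [0.0, -0.571, -0.821]]
force: [-0.2, -0.6, -0.9]
gripper_width: 5.6
```

```bash
python3 go.py 550.5 252.5 75 -.294 .61; python3 - <<'E' 2>/dev/null
from fit import *
out=[]
from go import Rdes
s=ctrl.read_state();T=np.array(s['ee_pos']);R=np.array(s['tcp_rot'])
for n,dy in(('scene',-2),('top',2)):
    p=ctrl.read_camera(n)
    c=np.array([470,235]) if n=='scene' else np.array([215,260]);w=60;h=60;k=6
    x0,y0=c-[w,h]
    a=cv2.resize(p['img'][y0:y0+2*h,x0:x0+2*w,::-1],None,fx=k,fy=k,interpolation=cv2.INTER_CUBIC)
    a=np.clip(a.astype(float)*1.3,0,255).astype(np.uint8)
    # plate from grasp: plate axes x=-toolx, z=-toolz
    Q=np.column_stack([-R[:,0],R[:,1],-R[:,2]]); mid=T-Q@[3.4,0,17.2]
    tq=(515.9,216.1+dy,0,-.294)
    L=[(b@Q.T+mid+[0,dy,0],(0,0,255)) for b in MOD['plate']]+[(world(b,tq),(0,200,0)) for b in (box(-40,78,13,81,4,4),box(83,115,43,81,4,4),box(-115,35,-24,0,4,4))]
    for b,col in L:
        hh=cv2.convexHull(((proj(p,b)-[x0,y0]+.5)*k).astype(np.float32)); cv2.polylines(a,[hh.astype(np.int32)],True,col,1)
    out.append(cv2.resize(a,(400,400)))
cv2.imwrite('pics/m6.png',np.hstack(out))
E
```

```text
t 9.75 pos [545.2 253.8 127.6] F [-0.2 -0.6 -0.9] w 5.6 q [-0.8   0.72  0.16  1.24  0.24  1.7   0.6 ]
shift [  5.3  -1.3 -52.6] turn [-0.002  0.    -0.01 ]
```

View pics/m6.png

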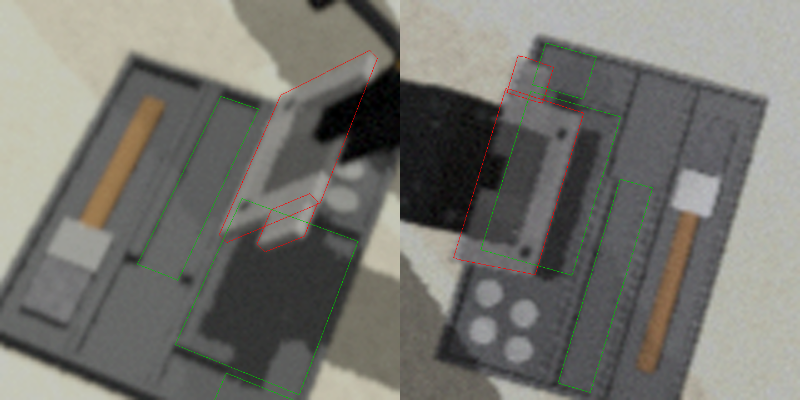

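The plate and pocket models match both images, so I'm descending.

Request:
{"name": "drive_tool", "arguments": {
  "targets": [
    [3, -1, -15, 0, 0, -0.005],
    [2, 0, -18, 0, 0, -0.005],
    [0, 0, -12, 0, 0, 0],
    [0, 0, 0, 0, 0, 0],
    [0, 0, 0, 0, 0, 0]
  ]
}}

```text
clock: 10.35
ee_pos: [552.1, 250.8, 82.1]
tcp_rot: [[-0.956, 0.244, -0.164], [0.294, 0.787, -0.543], [-0.004, -0.567, -0.824]]
force: [0.5, -0.6, -0.9]
gripper_width: 5.5
```

```bash
python3 go.py 550.5 252.5 48 -.294 .61
```

```text
t 10.35 pos [552.1 250.8  82.1] F [ 0.5 -0.6 -0.9] w 5.5 q [-0.79  0.77  0.16  1.25  0.23  1.63  0.58]
shift [ -1.6   1.7 -34.1] turn [-0.006  0.005  0.004]
```

Request:
{"name": "drive_tool", "arguments": {
  "targets": [
    [-1, 1, -10, -0.006, 0.005, 0.004],
    [0, 1, -10, 0, 0, 0],
    [0, 0, -8, 0, 0, 0],
    [0, 0, -5, 0, 0, 0],
    [0, 0, 0, 0, 0, 0],
    [0, 0, 0, 0, 0, 0]
  ]
}}

```text
clock: 10.95
ee_pos: [550.8, 253.5, 46.1]
tcp_rot: [[-0.957, 0.237, -0.166], [0.289, 0.784, -0.549], [0.0, -0.574, -0.819]]
force: [-0.4, 0.3, -2.3]
gripper_width: 5.4
```

```bash
python3 go.py 550.5 252.5 45 -.294 .61
```

```text
t 10.95 pos [550.8 253.5  46.1] F [-0.4  0.3 -2.3] w 5.4 q [-0.79  0.81  0.15  1.26  0.23  1.59  0.57]
shift [-0.3 -1.  -1.1] turn [ 0.001 -0.    -0.001]
```

Request:
{"name": "drive_tool", "arguments": {
  "targets": [
    [0, 0, -2, 0, 0, 0],
    [-0.5, -1.5, 0, 0, 0, 0],
    [0, 0, 0, 0, 0, 0]
  ]
}}

```text
clock: 11.25
ee_pos: [550.6, 252.0, 44.7]
tcp_rot: [[-0.957, 0.237, -0.165], [0.289, 0.785, -0.549], [-0.001, -0.573, -0.82]]
force: [-0.2, -1.1, -1.5]
gripper_width: 5.6
```

```bash
python3 go.py 550.5 252.5 45 -.294 .61
```

```text
t 11.25 pos [550.6 252.   44.7] F [-0.2 -1.1 -1.5] w 5.6 q [-0.79  0.81  0.15  1.27  0.23  1.58  0.57]
shift [-0.1  0.5  0.3] turn [ 0.     0.001 -0.001]
```

Request:
{"name": "drive_tool", "arguments": {
  "targets": [
    [-0.5, -1.5, -1.5, 0, 0, 0],
    [0, 0, -1, 0, 0, 0],
    [0, 0, 0, 0, 0, 0]
  ]
}}

```text
clock: 11.55
ee_pos: [550.6, 251.3, 43.2]
tcp_rot: [[-0.957, 0.238, -0.163], [0.288, 0.786, -0.547], [-0.002, -0.571, -0.821]]
force: [-0.1, -1.3, -0.9]
gripper_width: 6.0
```

```bash
python3 go.py 550.5 252.5 45 -.294 .61
```

```text
t 11.55 pos [550.6 251.3  43.2] F [-0.1 -1.3 -0.9] w 6.0 q [-0.79  0.81  0.15  1.27  0.23  1.57  0.56]
shift [-0.1  1.2  1.8] turn [-0.002  0.002 -0.001]
```

Request:
{"name": "drive_tool", "arguments": {
  "targets": [
    [0, 0, 0, 0, 0, 0],
    [0, 0, 0, 0, 0, 0],
    [0, 0, 0, 0, 0, 0],
    [0, 0, 0, 0, 0, 0],
    [0, 0, 0, 0, 0, 0]
  ],
  "claw": 0.66
}}

```text
clock: 12.05
ee_pos: [550.4, 250.6, 42.9]
tcp_rot: [[-0.957, 0.238, -0.164], [0.289, 0.785, -0.548], [-0.002, -0.572, -0.82]]
force: [0.1, -0.6, -0.5]
gripper_width: 28.2
```

Request:
{"name": "drive_tool", "arguments": {
  "targets": [
    [1, 4, 6, 0, 0, 0],
    [2, 8, 12, 0, 0, 0],
    [3, 11, 16, 0, 0, 0],
    [4, 14, 20, 0, 0, 0],
    [4, 14, 20, 0, 0, 0],
    [4, 14, 20, 0, 0, 0],
    [0, 0, 30, 0.06, -0.02, 0],
    [0, -20, 20, 0.08, -0.02, 0],
    [0, -30, 10, 0.08, -0.02, 0],
    [0, -40, 0, 0.08, -0.02, 0]
  ]
}}

```text
clock: 13.05
ee_pos: [566.4, 240.2, 206.3]
tcp_rot: [[-0.962, 0.258, -0.085], [0.271, 0.924, -0.271], [0.009, -0.284, -0.959]]
force: [1.3, -1.2, 0.8]
gripper_width: 29.6
```

Request:
{"name": "drive_tool", "arguments": {
  "targets": [
    [-5, -45, 0, 0.08, -0.02, 0],
    [-5, -48, 0, 0.08, -0.02, 0],
    [-5, -48, 0, 0.08, -0.02, 0],
    [-5, -48, 0, 0.05, -0.02, 0],
    [-10, -48, 0, 0, 0, 0],
    [-10, -30, 0, 0, 0, 0],
    [0, 0, 0, 0, 0, 0]
  ],
  "claw": 0.4
}}

```text
clock: 13.75
ee_pos: [526.4, -42.4, 220.8]
tcp_rot: [[-0.96, 0.278, 0.021], [0.279, 0.96, 0.032], [-0.011, 0.037, -0.999]]
force: [0.1, 0.8, 0.2]
gripper_width: 51.8
```

```bash
python3 go.py 460 -103 80 .338 0; python3 - <<'E' 2>/dev/null
from fit import *
out=[]
for n,dy in(('scene',-2),('top',2)):
    p=ctrl.read_camera(n)
    c=np.array([470,250]) if n=='scene' else np.array([215,268]);w=60;h=60;k=6
    x0,y0=c-[w,h]
    a=cv2.resize(p['img'][y0:y0+2*h,x0:x0+2*w,::-1],None,fx=k,fy=k,interpolation=cv2.INTER_CUBIC)
    a=np.clip(a.astype(float)*1.3,0,255).astype(np.uint8)
    out.append(cv2.resize(a,(400,400)))
cv2.imwrite('pics/m7.png',np.hstack(out))
E
```

```text
t 13.75 pos [526.4 -42.4 220.8] F [0.1 0.8 0.2] w 51.8 q [-0.24  0.1   0.28  1.74 -0.06  1.29  1.34]
shift [ -66.4  -60.6 -140.8] turn [-0.038  0.01   0.62 ]
```

View pics/m7.png

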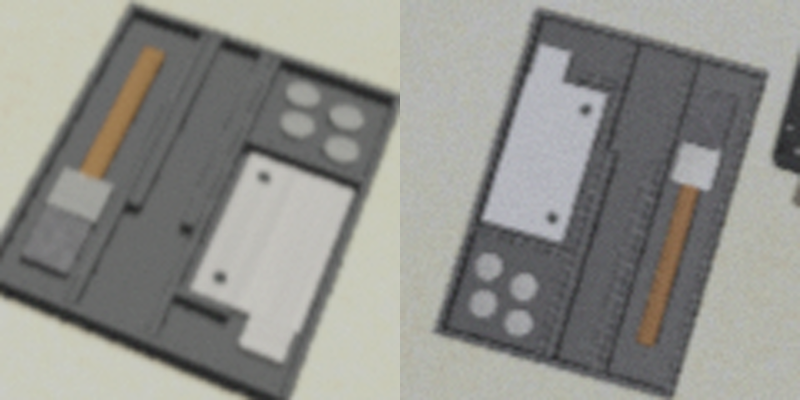

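The plate lies flat in its pocket, with the tab in the bay on the +y side (scene (270,335), top (550,65)). Next is the spatula.

Request:
{"name": "drive_tool", "arguments": {
  "targets": [
    [-10, -8, -10, -0.02, 0.01, 0.1],
    [-15, -12, -25, -0.02, 0, 0.12],
    [-15, -14, -30, 0, 0, 0.12],
    [-12, -12, -25, 0, 0, 0.12],
    [-6, -7, -15, 0, 0, 0.1],
    [0, 0, 0, 0, 0, 0.04],
    [0, 0, 0, 0, 0, 0]
  ],
  "claw": 0.45
}}

```text
clock: 14.55
ee_pos: [473.2, -76.9, 115.1]
tcp_rot: [[-0.931, -0.364, 0.01], [-0.364, 0.931, 0.004], [-0.011, 0.0, -1.0]]
force: [0.3, -0.3, 1.2]
gripper_width: 47.8
```

```bash
python3 go.py 460 -103 40 .338 0
```

```text
t 14.55 pos [473.2 -76.9 115.1] F [ 0.3 -0.3  1.2] w 47.8 q [-0.18  0.09  0.26  1.98 -0.03  1.07  2.04]
shift [-13.2 -26.1 -75.1] turn [-0.004  0.01  -0.034]
```

Request:
{"name": "drive_tool", "arguments": {
  "targets": [
    [-5, -10, -20, -0.004, 0.01, -0.034],
    [-5, -10, -20, 0, 0, 0],
    [-3, -6, -15, 0, 0, 0],
    [0, 0, 0, 0, 0, 0],
    [0, 0, 0, 0, 0, 0]
  ]
}}

```text
clock: 15.05
ee_pos: [465.6, -95.7, 61.6]
tcp_rot: [[-0.942, -0.337, 0.005], [-0.337, 0.942, 0.001], [-0.005, -0.001, -1.0]]
force: [0.7, 0.3, -0.0]
gripper_width: 47.9
```

```bash
python3 go.py 460 -103 28.5 .338 0
```

```text
t 15.05 pos [465.6 -95.7  61.6] F [ 0.7  0.3 -0. ] w 47.9 q [-0.15  0.16  0.28  2.04 -0.05  0.95  2.07]
shift [ -5.6  -7.3 -33.1] turn [-0.001  0.005 -0.005]
```

Request:
{"name": "drive_tool", "arguments": {
  "targets": [
    [-3, -4, -10, 0, 0.005, -0.005],
    [-3, -4, -10, 0, 0, 0],
    [0, 0, -8, 0, 0, 0],
    [0, 0, 0, 0, 0, 0],
    [0, 0, 0, 0, 0, 0]
  ]
}}

```text
clock: 15.55
ee_pos: [461.3, -102.5, 33.2]
tcp_rot: [[-0.943, -0.333, 0.002], [-0.333, 0.943, 0.001], [-0.002, 0.0, -1.0]]
force: [0.5, -1.0, 0.1]
gripper_width: 48.0
```

```bash
python3 go.py 460 -103 28.5 .338 0
```

```text
t 15.55 pos [ 461.3 -102.5   33.2] F [ 0.5 -1.   0.1] w 48.0 q [-0.14  0.2   0.28  2.06 -0.07  0.89  2.1 ]
shift [-1.3 -0.5 -4.7] turn [-0.001  0.002 -0.002]
```

Request:
{"name": "drive_tool", "arguments": {
  "targets": [
    [-1.3, -0.5, -3, 0, 0.002, 0],
    [0, 0, -2, 0, 0, 0],
    [0, 0, 0, 0, 0, 0]
  ],
  "claw": 0.75
}}

```text
clock: 15.85
ee_pos: [460.2, -103.0, 28.3]
tcp_rot: [[-0.943, -0.333, 0.001], [-0.333, 0.943, 0.001], [-0.001, 0.001, -1.0]]
force: [0.0, -1.3, -0.1]
gripper_width: 31.2
```

```bash
python3 go.py 460 -103 28.5 .338 0
```

```text
t 15.85 pos [ 460.2 -103.    28.3] F [ 0.  -1.3 -0.1] w 31.2 q [-0.14  0.2   0.28  2.07 -0.08  0.88  2.1 ]
shift [-0.2  0.   0.2] turn [-0.001  0.001 -0.002]
```

Request:
{"name": "drive_tool", "arguments": {
  "targets": [
    [0, 0, 0, 0, 0, 0],
    [0, 0, 0, 0, 0, 0],
    [0, 0, 0, 0, 0, 0],
    [0, 0, 0, 0, 0, 0],
    [0, 0, 0, 0, 0, 0]
  ],
  "claw": 1
}}

```text
clock: 16.35
ee_pos: [460.6, -103.0, 28.7]
tcp_rot: [[-0.943, -0.333, 0.002], [-0.333, 0.943, 0.001], [-0.002, 0.001, -1.0]]
force: [-1.0, -0.4, 0.4]
gripper_width: 1.1
```

```bash
python3 go.py 460 -103 28.5 .338 0
```

```text
t 16.35 pos [ 460.6 -103.    28.7] F [-1.  -0.4  0.4] w 1.1 q [-0.14  0.2   0.28  2.07 -0.08  0.88  2.1 ]
shift [-0.6 -0.  -0.2] turn [-0.001  0.002 -0.002]
```

```bash
python3 - <<'E' 2>/dev/null
from fit import *
out=[]
s=ctrl.read_state();T=np.array(s['ee_pos']);R=np.array(s['tcp_rot'])
for n,dy in(('scene',-2),('top',2)):
    p=ctrl.read_camera(n)
    c=np.round(proj(p,[T])[0]).astype(int);w=50;h=50;k=8
    x0,y0=c-[w,h]
    a=cv2.resize(p['img'][y0:y0+2*h,x0:x0+2*w,::-1],None,fx=k,fy=k,interpolation=cv2.INTER_CUBIC)
    a=np.clip(a.astype(float)*1.3,0,255).astype(np.uint8)
    for b in MOD['spat']:
        hh=cv2.convexHull(((proj(p,world(b,(459.8,-101.8+dy,8.5,.338)))-[x0,y0]+.5)*k).astype(np.float32)); cv2.polylines(a,[hh.astype(np.int32)],True,(0,0,255),1)
    u=proj(p,[T+[0,0,-17]])[0]; cv2.drawMarker(a,tuple(int(v) for v in (u-[x0,y0]+.5)*k),(0,255,0),0,20,2)
    out.append(cv2.resize(a,(400,400)))
    m=max(ctrl.outline_of('spatula_grip',p),key=lambda d:d['confidence'],default=None)
    if m: print(n,m['confidence'],m['point'],fit('spat',[(p,m['mask'].astype(float))],np.array([460,-102,8.5,.338]),1))
cv2.imwrite('pics/m8.png',np.hstack(out))
E
```

```text
top 0.57 [336.5, 253.9] (array([ 4.62843819e+02, -1.00488927e+02,  8.50000000e+00,  3.52079260e-01]), np.float64(2.9643161612471074))
```

View pics/m8.png

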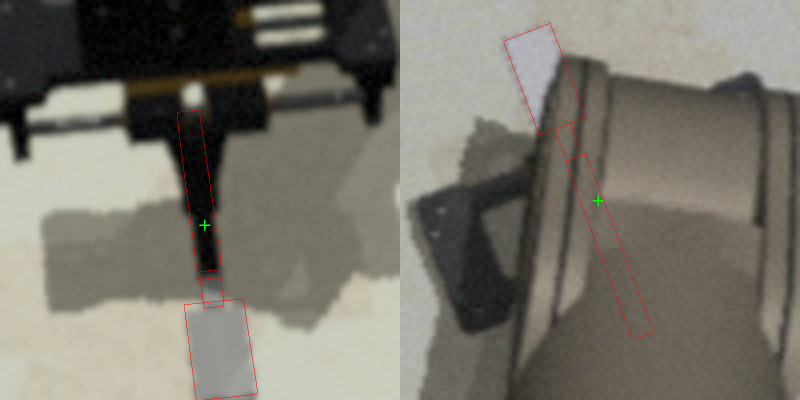

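The fingers closed just above the handle, because the real tips are higher than the stated 17 mm suggests. I'll touch the handle top with the closed tips to calibrate height.

Request:
{"name": "drive_tool", "arguments": {
  "targets": [
    [0, 0, -1, 0, 0, 0],
    [0, 0, -0.5, 0, 0, 0],
    [0, 0, 0, 0, 0, 0]
  ]
}}

```text
clock: 16.85
ee_pos: [460.6, -103.0, 27.0]
tcp_rot: [[-0.943, -0.333, 0.001], [-0.333, 0.943, 0.001], [-0.002, 0.001, -1.0]]
force: [0.4, -0.5, 0.1]
gripper_width: 0.6
```

Request:
{"name": "drive_tool", "arguments": {
  "targets": [
    [0, 0, -1, 0, 0, 0],
    [0, 0, -0.5, 0, 0, 0],
    [0, 0, 0, 0, 0, 0]
  ]
}}

```text
clock: 17.15
ee_pos: [460.5, -103.0, 25.3]
tcp_rot: [[-0.943, -0.333, 0.001], [-0.333, 0.943, 0.001], [-0.002, 0.001, -1.0]]
force: [0.6, -0.4, -0.7]
gripper_width: 0.4
```

Request:
{"name": "drive_tool", "arguments": {
  "targets": [
    [0, 0, -1, 0, 0, 0],
    [0, 0, -0.5, 0, 0, 0],
    [0, 0, 0, 0, 0, 0]
  ]
}}

```text
clock: 17.45
ee_pos: [460.5, -102.9, 23.6]
tcp_rot: [[-0.943, -0.333, 0.001], [-0.333, 0.943, 0.001], [-0.002, 0.001, -1.0]]
force: [-0.3, 0.0, 1.3]
gripper_width: 0.3
```

Request:
{"name": "drive_tool", "arguments": {
  "targets": [
    [0, 0, -1, 0, 0, 0],
    [0, 0, -0.5, 0, 0, 0],
    [0, 0, 0, 0, 0, 0]
  ]
}}

```text
clock: 17.75
ee_pos: [460.5, -103.0, 22.0]
tcp_rot: [[-0.943, -0.333, 0.001], [-0.333, 0.943, 0.001], [-0.002, 0.001, -1.0]]
force: [0.1, 0.3, -0.5]
gripper_width: 0.4
```

Request:
{"name": "drive_tool", "arguments": {
  "targets": [
    [0, 0, -1, 0, 0, 0],
    [0, 0, 0, 0, 0, 0]
  ]
}}

```text
clock: 17.95
ee_pos: [460.5, -102.9, 20.9]
tcp_rot: [[-0.943, -0.333, 0.001], [-0.333, 0.943, 0.001], [-0.002, 0.001, -1.0]]
force: [0.3, 0.6, -0.3]
gripper_width: 0.7
```

Request:
{"name": "drive_tool", "arguments": {
  "targets": [
    [0, 0, -1, 0, 0, 0],
    [0, 0, 0, 0, 0, 0]
  ]
}}

```text
clock: 18.15
ee_pos: [460.5, -103.0, 19.8]
tcp_rot: [[-0.943, -0.333, 0.001], [-0.333, 0.943, 0.001], [-0.002, 0.001, -1.0]]
force: [-0.3, -0.7, 0.5]
gripper_width: 0.3
```

Request:
{"name": "drive_tool", "arguments": {
  "targets": [
    [0, 0, -1, 0, 0, 0],
    [0, 0, 0, 0, 0, 0]
  ]
}}

```text
clock: 18.35
ee_pos: [460.5, -103.0, 18.7]
tcp_rot: [[-0.943, -0.333, 0.001], [-0.333, 0.943, 0.001], [-0.002, 0.001, -1.0]]
force: [0.1, 0.7, 0.0]
gripper_width: 0.6
```

Request:
{"name": "drive_tool", "arguments": {
  "targets": [
    [0, 0, -1, 0, 0, 0],
    [0, 0, 0, 0, 0, 0]
  ]
}}

```text
clock: 18.55
ee_pos: [460.6, -103.0, 17.7]
tcp_rot: [[-0.943, -0.333, 0.001], [-0.333, 0.943, 0.001], [-0.002, 0.001, -1.0]]
force: [-0.4, -0.3, -0.2]
gripper_width: 0.3
```

```bash
python3 go.py 460 -103 28.5 .338 0; python3 - <<'E' 2>/dev/null
from fit import *
s=ctrl.read_state();T=np.array(s['ee_pos'])
p=ctrl.read_camera('scene')
c=np.round(proj(p,[T])[0]).astype(int);w=40;h=30
x0,y0=c-[w,h];k=20
a=cv2.resize(p['img'][y0:y0+2*h,x0:x0+2*w,::-1],(800,600),interpolation=cv2.INTER_CUBIC).astype(float)
a=255*np.clip(a/255,0,1)**.45
for z,col in((-17,(0,255,0)),(0,(0,255,255))):
    u=proj(p,[T+[0,0,z]])[0]; cv2.drawMarker(a,tuple(int(v) for v in (u-[x0,y0]+.5)*10),col,0,20,2)
cv2.imwrite('pics/m9.png',a.astype(np.uint8))
E
```

```text
t 18.55 pos [ 460.6 -103.    17.7] F [-0.4 -0.3 -0.2] w 0.3 q [-0.13  0.22  0.28  2.08 -0.08  0.85  2.11]
shift [-0.6 -0.  10.8] turn [-0.001  0.001 -0.002]
```

View pics/m9.png

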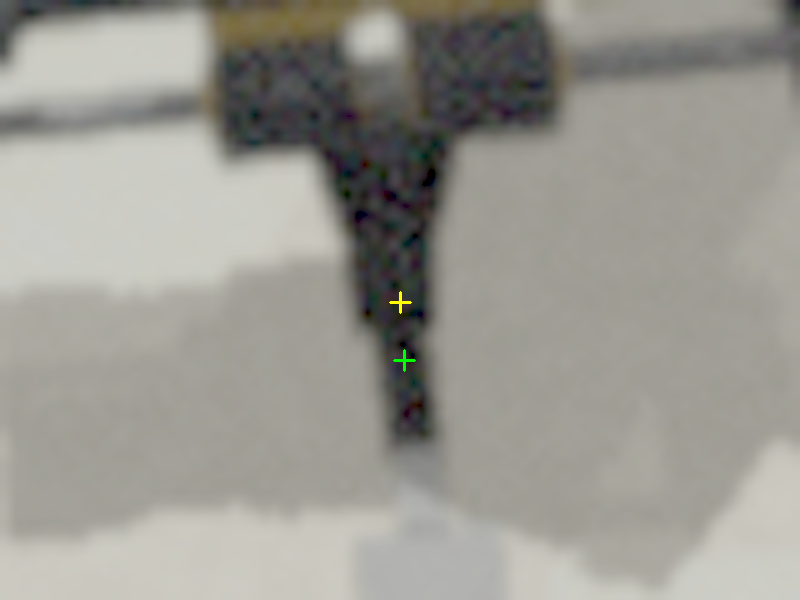

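Reading the occlusion, the real fingertips sit about at the reported TCP height and just above the handle top. Contact should come near 17, so I'm continuing.

Request:
{"name": "drive_tool", "arguments": {
  "targets": [
    [0, 0, -1, 0, 0, 0],
    [0, 0, 0, 0, 0, 0]
  ]
}}

```text
clock: 18.8
ee_pos: [460.6, -103.0, 16.7]
tcp_rot: [[-0.943, -0.333, 0.001], [-0.333, 0.943, 0.001], [-0.002, 0.001, -1.0]]
force: [-0.4, 0.3, -0.3]
gripper_width: 0.6
```

Request:
{"name": "drive_tool", "arguments": {
  "targets": [
    [0, 0, -1, 0, 0, 0],
    [0, 0, 0, 0, 0, 0]
  ]
}}

```text
clock: 19.0
ee_pos: [460.6, -103.0, 15.6]
tcp_rot: [[-0.943, -0.333, 0.001], [-0.333, 0.943, 0.001], [-0.002, 0.001, -1.0]]
force: [0.7, 1.0, -0.3]
gripper_width: 0.4
```

Request:
{"name": "drive_tool", "arguments": {
  "targets": [
    [0, 0, -1, 0, 0, 0],
    [0, 0, 0, 0, 0, 0]
  ]
}}

```text
clock: 19.2
ee_pos: [460.6, -103.0, 14.5]
tcp_rot: [[-0.943, -0.333, 0.001], [-0.333, 0.943, 0.001], [-0.002, 0.001, -1.0]]
force: [-0.5, -0.3, 0.2]
gripper_width: 0.4
```

Request:
{"name": "drive_tool", "arguments": {
  "targets": [
    [0, 0, -1, 0, 0, 0],
    [0, 0, 0, 0, 0, 0]
  ]
}}

```text
clock: 19.4
ee_pos: [460.6, -103.0, 13.4]
tcp_rot: [[-0.943, -0.333, 0.001], [-0.333, 0.943, 0.001], [-0.002, 0.001, -1.0]]
force: [-0.5, 0.0, 0.1]
gripper_width: 0.5
```

Request:
{"name": "drive_tool", "arguments": {
  "targets": [
    [0, 0, -1, 0, 0, 0],
    [0, 0, 0, 0, 0, 0]
  ]
}}

```text
clock: 19.6
ee_pos: [460.6, -103.0, 12.3]
tcp_rot: [[-0.943, -0.333, 0.001], [-0.333, 0.943, 0.001], [-0.002, 0.001, -1.0]]
force: [0.2, 0.8, -0.1]
gripper_width: 0.5
```

Request:
{"name": "drive_tool", "arguments": {
  "targets": [
    [0, 0, -1, 0, 0, 0],
    [0, 0, 0, 0, 0, 0]
  ]
}}

```text
clock: 19.8
ee_pos: [460.9, -103.0, 12.2]
tcp_rot: [[-0.943, -0.333, 0.002], [-0.333, 0.943, 0.002], [-0.002, 0.001, -1.0]]
force: [-0.4, 0.2, 0.2]
gripper_width: 0.2
```

Request:
{"name": "drive_tool", "arguments": {
  "targets": [
    [0, 0, -1, 0, 0, 0],
    [0, 0, -1, 0, 0, 0]
  ]
}}

```text
clock: 20.0
ee_pos: [461.1, -103.1, 11.9]
tcp_rot: [[-0.943, -0.333, 0.002], [-0.333, 0.943, 0.002], [-0.002, 0.002, -1.0]]
force: [-9.4, 1.4, 23.9]
gripper_width: 0.4
```

```bash
python3 go.py 460 -103 28.5 .338 0
python3 - <<'E'
from h import *
print(ctrl.read_state()['moment'])
E
```

```text
t 20.0 pos [ 461.1 -103.1   11.9] F [-9.4  1.4 23.9] w 0.4 q [-0.13  0.23  0.28  2.08 -0.09  0.84  2.11]
shift [-1.1  0.1 16.6] turn [-0.002  0.002 -0.002]
[0.38038687 2.29529133 0.04180747]
```

Contact with the handle top came at a reported z of about 12.2. So I need about 6.7 for a 5.5 mm bite. Backing up, opening and going down.

Request:
{"name": "drive_tool", "arguments": {
  "targets": [
    [0, 0, 6, 0, 0, 0],
    [0, 0, 4, 0, 0, 0],
    [0, 0, 0, 0, 0, 0],
    [0, 0, 0, 0, 0, 0],
    [0, 0, 0, 0, 0, 0],
    [0, 0, 0, 0, 0, 0]
  ],
  "claw": 0.55
}}

```text
clock: 20.6
ee_pos: [461.1, -103.1, 22.1]
tcp_rot: [[-0.943, -0.333, 0.002], [-0.333, 0.943, 0.002], [-0.002, 0.002, -1.0]]
force: [0.0, 0.2, -0.3]
gripper_width: 36.7
```

```bash
python3 go.py 460 -103 6.5 .338 0
```

```text
t 20.6 pos [ 461.1 -103.1   22.1] F [ 0.   0.2 -0.3] w 36.7 q [-0.13  0.22  0.28  2.07 -0.08  0.86  2.11]
shift [ -1.1   0.1 -15.6] turn [-0.002  0.002 -0.002]
```

Request:
{"name": "drive_tool", "arguments": {
  "targets": [
    [-1, 0, -6, -0.002, 0.002, 0],
    [0, 0, -5, 0, 0, 0],
    [0, 0, -4, 0, 0, 0],
    [0, 0, 0, 0, 0, 0]
  ]
}}

```text
clock: 21.0
ee_pos: [459.4, -102.9, 5.0]
tcp_rot: [[-0.943, -0.333, -0.002], [-0.333, 0.943, 0.0], [0.001, 0.001, -1.0]]
force: [-0.6, -0.6, -0.7]
gripper_width: 39.1
```

Request:
{"name": "drive_tool", "arguments": {
  "targets": [
    [0, 0, 0, 0, 0, 0],
    [0, 0, 0, 0, 0, 0],
    [0, 0, 0, 0, 0, 0],
    [0, 0, 0, 0, 0, 0],
    [0, 0, 0, 0, 0, 0]
  ],
  "claw": 0.82
}}

```text
clock: 21.5
ee_pos: [459.6, -103.0, 5.1]
tcp_rot: [[-0.943, -0.333, -0.001], [-0.333, 0.943, 0.0], [0.001, 0.001, -1.0]]
force: [-0.4, -0.2, -1.2]
gripper_width: 17.0
```

Request:
{"name": "drive_tool", "arguments": {
  "targets": [
    [0, 0, 0, 0, 0, 0],
    [0, 0, 0, 0, 0, 0],
    [0, 0, 0, 0, 0, 0]
  ],
  "claw": 1
}}

```text
clock: 21.8
ee_pos: [459.6, -103.0, 5.2]
tcp_rot: [[-0.943, -0.333, -0.001], [-0.333, 0.943, 0.0], [0.001, 0.001, -1.0]]
force: [-0.5, 0.1, -0.7]
gripper_width: 11.2
```

```bash
python3 go.py 460 -103 6.5 .338 0
```

```text
t 21.8 pos [ 459.6 -103.     5.2] F [-0.5  0.1 -0.7] w 11.2 q [-0.13  0.25  0.28  2.08 -0.09  0.83  2.11]
shift [ 0.4 -0.   1.3] turn [-0.    -0.001 -0.002]
```

Spatula gripped at 11.2 mm wide. Lifting and carrying it.

Request:
{"name": "drive_tool", "arguments": {
  "targets": [
    [0, 0, 10, 0, 0, 0],
    [0, 0, 18, 0, 0, 0],
    [0, 0, 22, 0, 0, 0],
    [2, 10, 20, 0, 0, 0],
    [5, 25, 5, 0, 0, -0.06],
    [6, 35, 0, 0, 0, -0.08],
    [6, 35, 0, 0, 0, -0.08],
    [6, 35, 0, 0, 0, -0.08],
    [6, 35, 0, 0, 0, -0.08],
    [6, 35, 0, 0, 0, -0.08]
  ]
}}

```text
clock: 22.8
ee_pos: [496.9, 108.1, 90.8]
tcp_rot: [[-0.989, 0.149, 0.003], [0.149, 0.989, -0.0], [-0.003, 0.0, -1.0]]
force: [1.3, -0.7, -0.4]
gripper_width: 11.2
```

Request:
{"name": "drive_tool", "arguments": {
  "targets": [
    [5, 30, 0, 0, 0, -0.06],
    [3, 25, 0, 0, 0, -0.05],
    [0, 12, 0, 0, 0, -0.03],
    [0, 0, 0, 0, 0, 0],
    [0, 0, 0, 0, 0, 0]
  ]
}}

```text
clock: 23.3
ee_pos: [504.9, 183.5, 94.2]
tcp_rot: [[-0.958, 0.286, 0.006], [0.286, 0.958, 0.001], [-0.005, 0.002, -1.0]]
force: [0.4, -0.6, -1.0]
gripper_width: 11.5
```

```bash
python3 go.py 507.6 205.5 40 -.294 0
```

```text
t 23.3 pos [504.9 183.5  94.2] F [ 0.4 -0.6 -1. ] w 11.5 q [-0.54  0.24  0.12  1.85 -0.03  1.05  0.87]
shift [  2.7  22.  -54.2] turn [-0.001  0.006 -0.004]
```

Request:
{"name": "drive_tool", "arguments": {
  "targets": [
    [1, 7, -6, 0, 0.006, -0.004],
    [1, 8, -14, 0, 0, 0],
    [1, 6, -16, 0, 0, 0],
    [0, 0, -10, 0, 0, 0],
    [0, 0, 0, 0, 0, 0],
    [0, 0, 0, 0, 0, 0]
  ]
}}

```text
clock: 23.9
ee_pos: [508.1, 202.0, 44.0]
tcp_rot: [[-0.956, 0.293, -0.002], [0.293, 0.956, -0.001], [0.002, -0.002, -1.0]]
force: [0.0, 0.0, -0.4]
gripper_width: 11.7
```

```bash
python3 go.py 507.6 205.5 20 -.294 0; python3 - <<'E' 2>/dev/null
from fit import *
out=[]
s=ctrl.read_state();T=np.array(s['ee_pos'])
for n,dy in(('scene',-2),('top',2)):
    p=ctrl.read_camera(n)
    c=np.array([460,240]) if n=='scene' else np.array([220,262]);w=50;h=50;k=8
    x0,y0=c-[w,h]
    a=cv2.resize(p['img'][y0:y0+2*h,x0:x0+2*w,::-1],None,fx=k,fy=k,interpolation=cv2.INTER_CUBIC).astype(float)
    a=np.ascontiguousarray((255*(a/255)**.6).astype(np.uint8))
    tq=(515.9,216.1+dy,0,-.294); sq=(T[0],T[1]+dy+.6,T[2]+3.3,-.294)
    for b,q,col in[(b,sq,(0,0,255)) for b in MOD['spat']]+[(b,tq,(0,200,0)) for b in(box(-115,35,-24,0,4,4),box(35,115,-32,8,4,4))]:
        hh=cv2.convexHull(((proj(p,world(b,q))-[x0,y0]+.5)*k).astype(np.float32)); cv2.polylines(a,[hh.astype(np.int32)],True,col,1)
    out.append(cv2.resize(a,(400,400)))
cv2.imwrite('pics/m10.png',np.hstack(out))
E
```

```text
t 23.9 pos [508.1 202.   44. ] F [ 0.   0.  -0.4] w 11.7 q [-0.56  0.33  0.11  1.86 -0.04  0.96  0.85]
shift [ -0.5   3.5 -24. ] turn [ 0.001 -0.002  0.003]
```

View pics/m10.png

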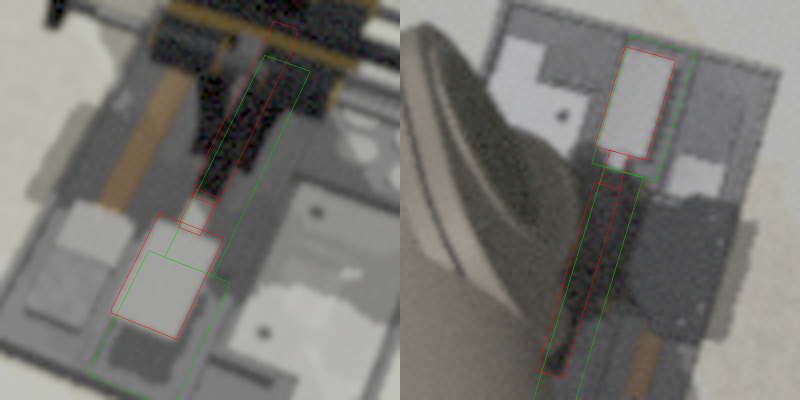

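The spatula is level and lines up with its lane, and it matches the model in both views. Descending.

Request:
{"name": "drive_tool", "arguments": {
  "targets": [
    [-0.5, 2, -8, 0, 0, 0.003],
    [0, 1.5, -10, 0, 0, 0],
    [0, 0, -4, 0, 0, 0],
    [0, 0, 0, 0, 0, 0],
    [0, 0, 0, 0, 0, 0]
  ]
}}

```text
clock: 24.5
ee_pos: [508.3, 205.8, 21.5]
tcp_rot: [[-0.957, 0.29, 0.0], [0.29, 0.957, 0.0], [-0.0, 0.0, -1.0]]
force: [0.2, 0.5, -0.7]
gripper_width: 11.3
```

```bash
python3 go.py 507.6 205.5 10.5 -.294 0
```

```text
t 24.5 pos [508.3 205.8  21.5] F [ 0.2  0.5 -0.7] w 11.3 q [-0.56  0.36  0.11  1.87 -0.05  0.91  0.85]
shift [ -0.7  -0.3 -11. ] turn [-0.  0.  0.]
```

Request:
{"name": "drive_tool", "arguments": {
  "targets": [
    [0, 0, -5, 0, 0, 0],
    [0, 0, -3, 0, 0, 0],
    [0, 0, 0, 0, 0, 0],
    [0, 0, 0, 0, 0, 0]
  ]
}}

```text
clock: 24.9
ee_pos: [508.6, 205.8, 13.2]
tcp_rot: [[-0.957, 0.29, 0.001], [0.29, 0.957, 0.0], [-0.001, 0.001, -1.0]]
force: [-0.1, -0.4, -1.0]
gripper_width: 11.7
```

```bash
python3 go.py 507.6 205.5 10.5 -.294 0
```

```text
t 24.9 pos [508.6 205.8  13.2] F [-0.1 -0.4 -1. ] w 11.7 q [-0.56  0.37  0.11  1.88 -0.05  0.89  0.85]
shift [-1.  -0.3 -2.7] turn [-0.     0.001  0.   ]
```

Request:
{"name": "drive_tool", "arguments": {
  "targets": [
    [-1, 0, -1.5, 0, 0, 0],
    [0, 0, -1, 0, 0, 0],
    [0, 0, 0, 0, 0, 0]
  ]
}}

```text
clock: 25.2
ee_pos: [507.7, 205.9, 10.7]
tcp_rot: [[-0.957, 0.29, 0.001], [0.29, 0.957, 0.001], [-0.001, 0.001, -1.0]]
force: [0.2, -0.1, -1.4]
gripper_width: 11.6
```

```bash
python3 go.py 507.6 205.5 10 -.294 0
```

```text
t 25.2 pos [507.7 205.9  10.7] F [ 0.2 -0.1 -1.4] w 11.6 q [-0.56  0.37  0.11  1.88 -0.05  0.89  0.85]
shift [-0.1 -0.4 -0.7] turn [-0.001  0.001  0.   ]
```

Request:
{"name": "drive_tool", "arguments": {
  "targets": [
    [0, 0, 0, 0, 0, 0],
    [0, 0, 0, 0, 0, 0],
    [0, 0, 0, 0, 0, 0],
    [0, 0, 0, 0, 0, 0]
  ],
  "claw": 0.65
}}

```text
clock: 25.6
ee_pos: [508.1, 206.1, 11.2]
tcp_rot: [[-0.957, 0.29, 0.002], [0.29, 0.957, 0.001], [-0.002, 0.002, -1.0]]
force: [-0.5, -0.4, 0.6]
gripper_width: 29.1
```

Request:
{"name": "drive_tool", "arguments": {
  "targets": [
    [0, 0, 8, 0, 0, 0],
    [0, 0, 15, 0, 0, 0],
    [0, 0, 25, 0, 0, 0],
    [0, 0, 35, 0, 0, 0],
    [0, 0, 40, 0, 0, 0],
    [0, -20, 30, 0, 0, 0],
    [0, -45, 10, 0, 0, 0],
    [0, -45, 0, 0, 0, 0],
    [0, -45, 0, 0, 0, 0],
    [0, -45, 0, 0, 0, 0]
  ]
}}

```text
clock: 26.6
ee_pos: [506.1, 6.4, 187.4]
tcp_rot: [[-0.961, 0.278, 0.008], [0.278, 0.961, 0.005], [-0.006, 0.006, -1.0]]
force: [0.4, 0.7, -0.4]
gripper_width: 30.2
```

Request:
{"name": "drive_tool", "arguments": {
  "targets": [
    [0, -45, 0, 0, 0, 0],
    [0, -45, 0, 0, 0, 0],
    [0, -45, 0, 0, 0, 0],
    [0, -20, 0, 0, 0, 0],
    [0, 0, 0, 0, 0, 0]
  ]
}}

```text
clock: 27.1
ee_pos: [503.7, -162.3, 192.1]
tcp_rot: [[-0.958, 0.287, 0.013], [0.287, 0.958, 0.004], [-0.012, 0.007, -1.0]]
force: [0.3, 0.1, 0.5]
gripper_width: 30.2
```

```bash
python3 - <<'E' 2>/dev/null
from fit import *
MOD['plateflat']=[box(-55,55,-30,30,-3,3),box(53,77,4,28,-3,3)]
s=ctrl.read_state(); print(s['clock'],s['ee_pos'],s['force'])
tq=np.array([515.9,216.1,0,-.294])
def loc(q,yc):
    c,sn=np.cos(tq[3]),np.sin(tq[3]);d=q[:2]-[tq[0],yc]; return np.round([c*d[0]+sn*d[1],-sn*d[0]+c*d[1],q[2],q[3]-tq[3]],3)
vs={'spat':[], 'plateflat':[]}
for n,yc in(('scene',213.98),('top',218.28)):
    p=ctrl.read_camera(n); save(p,n+'_end')
    for o,cl,l0,z in(('spat','spatula_grip',(-5,-12),12.5),('plateflat','plate_mid',(19,45),7)):
        q0=np.r_[world(np.array([[*l0,0.]]),(tq[0],yc,z,tq[3]))[0],tq[3]]
        c=proj(p,[q0[:3]])[0]
        ds=ctrl.outline_of(cl,p)
        if not ds: print(n,o,'none'); continue
        d=min(ds,key=lambda d:np.hypot(*(np.array(d['point'])-c)))
        q,f=fit(o,[(p,d['mask'].astype(float))],q0,1)
        print(n,o,round(d['confidence'],2),'tray-local x,y,z,dyaw',loc(q,yc),'resid',round(f,3))
        vs[o].append((p,d['mask'].astype(float)))
for o,z in(('spat',12.5),('plateflat',7)):
    if len(vs[o])==2:
        q0=np.r_[world(np.array([[*((-5,-12) if o=='spat' else (19,45)),0.]]),(tq[0],216.1,z,tq[3]))[0],tq[3]]
        q,f=fit(o,vs[o],q0); print(o,'both, free z',loc(q,216.1),round(f,3))
E
```

```text
27.1 [ 503.71630649 -162.33445768  192.09706502] [0.27419538 0.10660707 0.50928993]
scene spat 0.78 tray-local x,y,z,dyaw [-2.7470e+00 -1.1826e+01  1.2500e+01 -1.0000e-03] resid 0.075
scene plateflat 0.64 tray-local x,y,z,dyaw [ 1.8684e+01  4.8841e+01  7.0000e+00 -7.0000e-03] resid 0.053
top spat 0.22 tray-local x,y,z,dyaw [13.211  8.026 12.5    0.085] resid 0.888
top plateflat 0.83 tray-local x,y,z,dyaw [ 1.8177e+01  4.8705e+01  7.0000e+00 -9.0000e-03] resid 0.072
spat both, free z [-4.7160e+00 -1.3971e+01  9.2330e+00 -3.0000e-03] 1.128
plateflat both, free z [ 1.9258e+01  4.7962e+01  9.1110e+00 -1.5000e-02] 0.202
```

Request:
{"name": "drive_tool", "arguments": {
  "targets": [
    [0, -40, 0, 0, 0, 0],
    [0, -40, 0, 0, 0, 0],
    [0, -30, 0, 0, 0, 0],
    [0, 0, 0, 0, 0, 0]
  ]
}}

```text
clock: 27.8
ee_pos: [506.4, -264.0, 191.5]
tcp_rot: [[-0.963, 0.268, 0.013], [0.268, 0.963, 0.007], [-0.011, 0.01, -1.0]]
force: [-0.1, -0.5, 0.5]
gripper_width: 30.3
```

```bash
python3 - <<'E' 2>/dev/null
from fit import *
tq=np.array([515.9,218.28,0,-.294])
p=ctrl.read_camera('top')
q0=np.r_[world(np.array([[-5,-12,0.]]),(tq[0],tq[1],12.5,tq[3]))[0],tq[3]]
for cl in('spatula_grip','blade'):
  for d in ctrl.outline_of(cl,p):
    q,f=fit('spat',[(p,d['mask'].astype(float))],q0,1)
    c,sn=np.cos(tq[3]),np.sin(tq[3]);e=q[:2]-tq[:2]
    print(cl,round(d['confidence'],2),np.round(d['point']),d['mask'].sum(),np.round([c*e[0]+sn*e[1],-sn*e[0]+c*e[1],q[3]-tq[3]],3),round(f,3))
# image-based: dark handle / bright blade along the predicted outline
g=cv2.cvtColor(p['img'],cv2.COLOR_RGB2GRAY)
for y in(-30,-24,-20,-16,-12,-8,-4,0,6):
    print(y,[int(cv2.getRectSubPix(g,(1,1),tuple(map(float,proj(p,world(np.array([[x,y,z]]),tq))[0])))[0,0]) for x,z in((-60,21),(-20,21),(10,21),(55,8),(75,8),(95,8))])
E
```

```text
spatula_grip 0.89 [222. 249.] 587 [-3.9040e+00 -1.1642e+01 -9.0000e-03] 0.204
blade 0.95 [224. 250.] 612 [-3.9730e+00 -1.1825e+01 -6.0000e-03] 0.181
-30 [76, 79, 85, 77, 79, 76]
-24 [74, 76, 71, 133, 125, 132]
-20 [44, 47, 46, 144, 140, 139]
-16 [29, 27, 32, 142, 141, 139]
-12 [30, 32, 33, 143, 140, 140]
-8 [32, 32, 34, 139, 138, 134]
-4 [50, 40, 53, 138, 135, 134]
0 [68, 68, 70, 136, 132, 132]
6 [73, 74, 79, 79, 78, 73]
```

Both views agree, so I'm handing in.

```bash
python3 -c "
from cell import ctrl
print(ctrl.hand_in(), ctrl.read_state()['clock'])"
```

```text
the job is handed in; nothing more can be done
the job is handed in; nothing more can be done
```

Both parts are in the tray, plate first and then spatula, and the job was handed in at about 28 s on the robot clock.

- **Plate:** I took the plate from the rack, which is the look-alike farthest right. I tilted it 35° and released it with its lower edge in the pocket. A picture then showed it flat with the tab in the bay. Each camera alone puts its centre at about (18–19, 49) mm in tray axes, inside the pocket, with a skew under 0.01 rad.
- **Spatula:** It went into its lane with the blade in the wide end. The two views put its grip point at (-3 to -4, -12) mm, against a target of (-5, -12), with a skew under 0.01 rad.

What failed or disagreed:
- **First spatula grasp:** It closed on air. The real fingertips were about 20 mm higher than the reported pose and the stated tip length imply. I measured this by touching the handle top (about 24 N), and the second grasp worked.
- **Camera offset:** The two cameras differ by a steady 4 mm in y, so each final position was measured against the tray as seen by the same camera.
- **Last height checks:** With height left free, the plate's two-view fit came out about 2 mm high, close to the cameras' own accuracy. The spatula's two-view fit was useless because its top-view outline was bad. I retook that view afterwards, but fitted it at the nominal height. So "fully down" rests on the picture for the plate, and for the spatula on the fixed-height fits and a release about 1.4 mm above the floor.
- **Bystanders:** I did not re-measure the brush, jar and beaker at the end. No gripper contact with them was planned or felt, and the brush looked undisturbed in the later pictures.

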